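Draw the photo scale out of its case

ROBOT

A 7-joint arm with a two-finger parallel gripper is mounted at the origin on a cart in front of the work surface, level with it; the furniture and walls round the work are solid. World frame = base frame: x ahead of the robot, y to its left, z up, the work surface at z = 0. Lengths are in m, angles in rad, forces in N, time in s.
With the tool pointing down it reaches from about 0.4 to 0.875 m from the base axis. Payload 19.3 kg.
Tool frame: the origin (TCP) lies on the mounting face of the last link; the fingertips stand 173 mm ahead of it and the grasp point (between the pads) lies 155 mm ahead of it; z points along the fingers, y is the line along which they close (so a half turn about z gives the same grasp; the last joint's range is limited). The gripper opens to 85 mm and grips with 20 to 120 N. Pads are 22 mm wide; open, the fingers measure 114 mm over their backs; the gripper's body (76 mm by 85 mm) begins 54 mm behind the grasp point. The pads swing forward as they close: fully open they stand 13 mm farther back than shut.
Start: joints at [-0.07, 0.521, -0.036, 1.599, 0.021, 1.021, -0.113], TCP at [0.625, -0, 0.405] pointing down, gripper open.
Joint ranges: [-2.91, 2.91], [-0.3, 2.13], [-1.5, 1.42], [0.17, 2.43], [-1.26, 4.41], [0.16, 1.93], [-2.52, 2.52]. Speed limits (rad/s): [1.89, 1.89, 2.39, 2.39, 3.01, 3.01, 3.01].

INTERFACE

Orientations are given as a rotation vector (axis times angle).
In Python, from workcell import monitor, viewer, order, spotter gives the robot as it stands. The module is installed in compiled form; this text tells all that it offers.
- The arm moves only by the tool arm_command, never from a script. Its argument "series" is a list of rows, each a list of 5 numbers: the opening, from 0 (shut) to 1 (fully open), then the shift along the tool's x, y, z in cm, then the turn about the tool's z in degrees. In form: [[claw, x, y, z, roll], ...]. A call has 1 to 5 rows; each row shifts and turns the commanded pose from where the row before left it, along the tool's axes as they then stand; what a row does not reach is not made up. A row lasts 1/12 s, in which the tool goes at most 41.7 mm and 7.16 degrees, less where a joint would pass 70% of its speed; a pose out of reach is approached as far as the arm can. A call is refused whole if a number of a shift passes 4.17 or a number of a turn 7.16, either way. A call with a gripper value outside its range is refused whole. The fingers move at their own pace and stop on an object; "newtons" is the grip in N (left out, the last holds). Time passes only in rows, so rows that do not move let the fingers close. It gives the time, the measured TCP pose, the force, the opening and the grip force at its end, in the units of the state.
- monitor.get_state(): the state, without advancing time (a new reading comes with each control period).
- viewer.capture(name): name is "scene" or "side" or "wrist"; returns (picture, depth): 420x560x3 uint8, red, green, blue; 420x560 float32, m along the optical axis (not along the pixel's ray), 0 where there is no reading.
- viewer.calibration(name): a dict with "K" (3x3 intrinsics, pixels), "extrinsics" (4x4, takes a point from camera to world coordinates); the wrist camera has in their place "tool_from_camera" (4x4, takes a point from camera to tool coordinates, whose origin is the TCP and whose axes are the flange's). Camera axes: x right, y down, z forward; pixel columns grow to the right and rows downward; lengths in m; the calibration is good to about 2 mm. A picture is of the moment at which its call begins: read the wrist's pose just before it. calibration takes no time and is no camera call.
- order.close_job(): hands the job in; it is judged then, once.
Trained networks look in the newest picture that a camera, given by its name, has taken for a name from the list of things; names that differ only in an ending like _2 or _b are one class to them, and where a whole thing is asked for, a point or a joint stands for the part that bears it (a point fixed in the world has none). Each returns a list of dicts, best first, with "conf" (0 to 1); they miss things now and then, are a little off and sometimes report something else, mostly with a low value. They report only what shows in the picture. A call takes as long as a camera call.
- spotter.outline_of(camera, label): "mask" (420x560 bool, what is visible of it) and "bbox" ([left, top, right, bottom] in pixels, round what is visible of it).
The state is a dict: "time_s": time; "q": joint angles; "joint_vel": joint speeds; "tau": joint torques, N m; "ee_pos": TCP position; "eef_rot": TCP orientation; "contact_force": force on the tool from outside, world axes, zero at the start; "moment": the same for the moment, N m; "opening": finger opening in m; "gripper_force": force on a finger pad.
Only numpy, scipy, OpenCV 4.12 (cv2) and the standard library are available. Lean on these libraries where they do the work, as an engineer would, in place of code of your own. Each camera call takes 0.05 s, during which the arm holds its last target. There are 200 camera calls.

TASK

The red-and-white scale rod is wanted for the next photograph. Pick up the flat brush that lies across the open middle of the rod's wooden case and lay it flat on the bare table clear of the case, then take hold of the rod, slide it deeper under the long deck, tip its freed end up over the short deck and draw it out slantwise without forcing it against the case. Finish still holding the rod level in the gripper, about 10 cm above the case's decks and quite free of the case; leave the sherds on the long deck and the dropper bottle where they are.

Things in the scene. Friction and masses are not known exactly. Their poses are not given: they have to be found in the camera images.
- case: Fixed plywood case, outside x -290 to 170 mm, y -72 to 72 mm; walls and floor 10 mm thick (inside x -280 to 160, y -62 to 62, floor at z 10). Origin: on the table under the middle of its top opening; +x along the case toward its short deck, +y across, z up. Between the decks it is open on top (x -115 to 115).
- opening (a point): Middle of the opening, at the height of the side walls, which are cut down there to 68 mm above the table (45-degree shoulders, 24 mm, lead up to the decks). Inside, two cork-faced bearers 18 mm wide lie across the case at x -90 and +90 mm; their tops, 30 mm above the table, carry the rod.
- long_deck (a point): Middle of the inner edge of the long deck, on its top (110 mm above the table; underside at 100 mm). Fixed deck over x -290 to -115 mm of the case; below it a pocket 165 mm deep with its floor at z 10. At the start the rod can slide about 57 mm farther into it (50 to 65).
- short_deck (a point): Middle of the inner edge of the short deck, on its top (110 mm above the table; underside at 100 mm). Fixed deck over x 115 to 170 mm; below it a pocket 45 mm deep. Slid about 40 mm toward the long deck, the rod's end comes out from under this deck and can be tipped up: 15 to 20 degrees go through with the other end close to the pocket's floor.
- rod_mid (a point): Centre of the rigid square scale rod 372 x 19 x 19 mm painted in red and white fields, about 0.16 kg, its mass at the middle. It lies loose on the case's bearers (centre 40 mm above the table), both ends hidden under the decks. The point's y axis runs along the rod toward the end under the short deck; z is up.
- rod_short_end (a point): Centre of the rod's end face that starts under the short deck, 186 mm from the rod's centre along its +y.
- rod_deep_end (a point): Centre of the rod's other end face, which starts under the long deck, 186 mm from the rod's centre along its -y.
- brush_mid (a point): Flat wooden brush, 220 mm long, 45 g, lying across the case on the cut-down side walls, over the rod. y axis along the brush: bristle block 26 mm wide and 12 mm thick from y -110 to -43 mm, flat handle (24 mm wide, 8 mm thick) from there to y 110; z up. This point: its centre, 6 mm above its underside.
- sherd_a: Reddish potsherd 52 x 47 x 12 mm lying on the long deck; origin at its underside. Leave alone.
- sherd_b: Grey-brown potsherd 41 x 39 x 11 mm lying on the long deck; origin at its underside. Leave alone.
- dropper_mid (a point): Dropper bottle of brown glass with a black rubber top, 33 mm across and 102 mm high, standing on the table behind the case; point on its axis 50 mm above its underside. Leave alone.

How it is judged:
By the outcome, as a careful person would: the job done as asked, in the order asked, and still so for the second after the job is handed in, while the arm keeps its last pose, push and grip.
It also fails if it takes over 64 s, if anything falls off the work surface, if the arm or the gripper's body presses on something with over 40 N, if the wrist force passes 120 N, or if a joint passes its speed limit or range.

## Working session

There is one attempt and no reset: what is moved stays moved. The work goes in short steps, Python scripts to look and compute and a tool call to move; the robot and the scene stay as the last step left them, time stands still between calls to the robot, and variables do not carry over. Pictures are saved under pics/ and viewed, at most 10 in all, crops included, and the job is handed in when it is done.

Besides the shell and the picture viewer there is one more tool, called after "Request:" by a JSON object that holds its "fn" and its "kwargs". arm_command: Moves the arm, as the interface text tells. Its arguments: {"type":"object","properties":{"series":{"type":"array","items":{"type":"array","items":{"type":"number"}}},"newtons":{"type":"number"}},"required":["series"]}

```bash
mkdir -p pics
cat > h.py <<'E'
import numpy as np, cv2
from workcell import monitor, viewer, order, spotter
from scipy.spatial.transform import Rotation as R
def T():
    s=monitor.get_state(); M=np.eye(4); M[:3,:3]=R.from_rotvec(s["eef_rot"]).as_matrix(); M[:3,3]=s["ee_pos"]; return M
def cap(n):
    M=T(); p,d=viewer.capture(n); c=viewer.calibration(n)
    E=c["extrinsics"] if "extrinsics" in c else M@c["tool_from_camera"]
    return p,d,np.array(c["K"]),np.array(E)
def pts(mask,d,K,E):
    v,u=np.nonzero(mask&(d>0)); z=d[v,u]
    P=np.stack([(u-K[0,2])*z/K[0,0],(v-K[1,2])*z/K[1,1],z,np.ones_like(z)])
    return (E@P)[:3].T
def save(p,n): cv2.imwrite("pics/"+n+".png",p[:,:,::-1])
E
python3 - <<'E'
from h import *
np.set_printoptions(precision=4,suppress=True)
s=monitor.get_state();print(s); 
for n in ["scene","side"]:
    p,d,K,E=cap(n); save(p,n+"0"); print(n,E)
    for l in ["case","rod_mid","brush_mid","sherd_a","dropper_mid"]:
        for r in spotter.outline_of(n,l)[:2]:
            m=r["mask"]; P=pts(m,d,K,E); print(l,round(r["conf"],2),r["bbox"],len(P),np.median(P,0) if len(P) else "",np.percentile(P,[2,98],axis=0).ravel() if len(P) else "")
            if l in("rod_mid","brush_mid") and len(P)>20:
                rc=cv2.minAreaRect((P[:,:2]*1000).astype(np.float32)); print(rc)
p=np.hstack([cv2.imread("pics/scene0.png"),cv2.imread("pics/side0.png")]);
E
```

```text
{'time_s': 0.0, 'q': array([-0.0702,  0.522 , -0.0363,  1.6   ,  0.0212,  1.0211, -0.1128]), 'joint_vel': array([-0.0006,  0.0001, -0.0007,  0.0002, -0.0002, -0.0011, -0.0016]), 'tau': array([ -0.0042, -92.711 ,   1.9776, -36.9928,   0.0176,   0.0082,
        -0.0001]), 'ee_pos': array([ 0.6249, -0.    ,  0.4041]), 'eef_rot': array([-2.2209, -2.2209,  0.0013]), 'contact_force': array([-0.6648,  0.3277, -0.3658]), 'moment': array([ 0.0028,  0.0294, -0.0355]), 'gripper_force': 0.0, 'opening': 0.08538907417520818}
scene [[-0.7677 -0.2655  0.5832  0.0321]
 [-0.6408  0.3116 -0.7017  0.7723]
 [ 0.0046 -0.9124 -0.4094  0.5338]
 [ 0.      0.      0.      1.    ]]
case 0.89 [213.1, 174.5, 371.3, 332.0] 13111 [0.5643 0.1435 0.0648] [ 0.4676 -0.2197  0.0048  0.713   0.2297  0.1105]
rod_mid 0.87 [299.0, 213.4, 336.8, 259.8] 461 [ 0.6069 -0.0651  0.0464] [ 0.5669 -0.1582  0.0086  0.6608  0.0485  0.0498]
((613.7314453125, -55.653228759765625), (43.513214111328125, 260.5529479980469), 22.228918075561523)
brush_mid 0.57 [243.4, 227.7, 344.5, 263.7] 854 [0.5907 0.064  0.0758] [0.4756 0.0455 0.0682 0.
[... 843 characters left out ...]
 0.5932  0.1793  0.0507]
((571.7365112304688, 64.08790588378906), (60.61659622192383, 281.878662109375), 10.524925231933594)
brush_mid 0.66 [184.2, 189.2, 295.9, 231.2] 1053 [0.5919 0.0566 0.0766] [0.476  0.0408 0.0187 0.6809 0.1169 0.08  ]
((574.5443115234375, 97.73434448242188), (222.10791015625, 109.26994323730469), 8.818455696105957)
sherd_a 0.61 [298.1, 264.2, 323.2, 289.9] 550 [ 0.6224 -0.1783  0.1192] [ 0.6015 -0.1955  0.113   0.6412 -0.1524  0.1218]
sherd_a 0.61 [340.0, 255.2, 369.0, 278.4] 454 [ 0.6886 -0.1798  0.1182] [ 0.671  -0.1944  0.1093  0.7061 -0.1513  0.1208]
dropper_mid 0.66 [271.2, 151.4, 289.7, 192.9] 491 [0.702  0.1709 0.0494] [0.6894 0.1638 0.007  0.7194 0.1868 0.0942]
```

View pics/scene0.png

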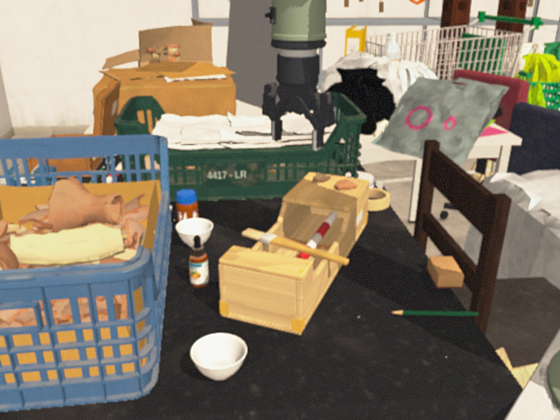

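View pics/side0.png

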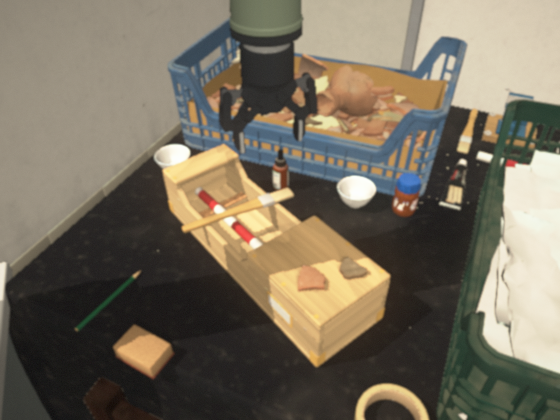

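The scene view shows the case with its short deck toward the blue crate (around 270,280) and its long deck at the far right (330,190). The brush lies across the opening (295,245) and the red-and-white rod runs beneath it (320,235). In the side view the brush spans (184,228) to (293,195), with the bristles at the upper right. The dropper bottle is at (280,172).

Run:
```python
from h import *
np.set_printoptions(precision=4,suppress=True)
for n in ["side","wrist"]:
    p,d,K,E=cap(n); save(p,n+"1"); full=np.ones(d.shape,bool)
    P=pts(full,d,K,E)
    dk=P[(abs(P[:,2]-.11)<.004)&(P[:,0]>.45)&(P[:,0]<.78)&(P[:,1]>-.3)&(P[:,1]<.3)]
    for nm,Q in [("long",dk[dk[:,1]<-.02]),("short",dk[dk[:,1]>.05])]:
        if len(Q)>30: print(n,nm,len(Q),cv2.minAreaRect((Q[:,:2]*1000).astype(np.float32)),np.median(Q,0))
    for l,lo,hi in [("rod_mid",.043,.055),("brush_mid",.07,.09)]:
        for r in spotter.outline_of(n,l)[:2]:
            Q=pts(cv2.erode(r["mask"].astype(np.uint8),np.ones((2,2)))>0,d,K,E); Q=Q[(Q[:,2]>lo)&(Q[:,2]<hi)]
            if len(Q)<20: continue
            m=np.median(Q,0); u=np.linalg.svd(Q[:,:2]-Q[:,:2].mean(0),full_matrices=False)[2][0]
            t=(Q[:,:2]-Q[:,:2].mean(0))@u; print(n,l,round(r["conf"],2),r["bbox"],Q.mean(0),u,t.min(),t.max(),m[2],cv2.minAreaRect((Q[:,:2]*1000).astype(np.float32)))
```

```text
side long 7156 ((646.325927734375, -144.87908935546875), (145.751220703125, 176.78054809570312), 17.86982536315918) [ 0.6437 -0.147   0.11  ]
side short 1459 ((616.1593017578125, 224.28858947753906), (314.9959411621094, 119.00871276855469), 11.795215606689453) [0.5475 0.1838 0.1097]
side rod_mid 0.78 [196.2, 187.4, 261.3, 248.2] [0.5618 0.0683 0.0473] [ 0.3211 -0.947 ] -0.11910956817252868 0.0917959035945654 0.0475968273724513 ((558.96142578125, 81.76968383789062), (18.11762237548828, 210.94888305664062), 18.28720474243164)
side brush_mid 0.62 [183.8, 188.4, 293.9, 229.6] [0.5883 0.0566 0.0762] [-0.9925 -0.1221] -0.10058737143580042 0.11761331664535443 0.07663601576721735 ((579.617431640625, 58.08177185058594), (218.16461181640625, 24.523006439208984), 6.1797285079956055)
wrist long 13871 ((640.4095458984375, -119.50590515136719), (143.5188446044922, 126.07698059082031), 17.975095748901367) [ 0.6454 -0.1006  0.1091]
wrist short 749 ((501.9111328125, 143.55685424804688), (47.06402587890625, 12.772729873657227), 0.7837005853652954) [0.4945 0.1455 0.109 ]
wrist rod_mid 0.83 [168.6, 0.0, 285.8, 266.0] [0.5722 0.0548 0.047 ] [ 0.3183 -0.948 ] -0.12360294127719397 0.1494739839975588 0.04720220582377199 ((576.2273559570312, 42.54948425292969), (17.40021514892578, 273.0812072753906), 18.575912475585938)
wrist brush_mid 0.83 [113.0, 98.7, 357.3, 148.9] [0.5988 0.0624 0.0768] [-0.9918 -0.1275] -0.09165001402801247 0.12693882309247648 0.07663787736442321 ((581.2924194335938, 60.498451232910156), (218.587890625, 24.87670135498047), 6.8071513175964355)
```

View pics/wrist1.png

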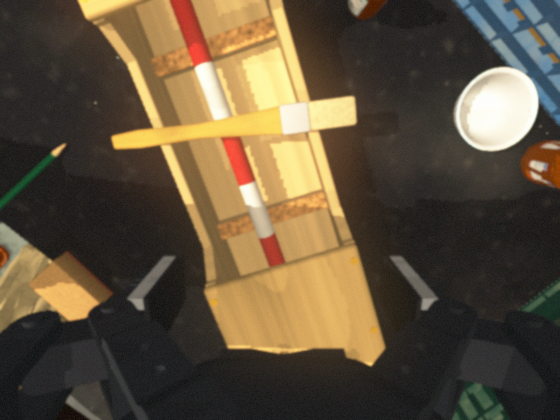

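The wrist view shows the rod running from (185,0) to (275,260), the brush from (113,140) to (355,110), and the pencil tip at (62,147). From these measurements the case origin is about (0.584, 0.048) with its axis at about 108°, and the brush centre is about (0.581, 0.060). I'm moving over the brush now.

Request:
{"fn": "arm_command", "kwargs": {"series": [[1,3.0,-2.2,0,0],[1,3.05,-2.2,0,0],[1,0,0,1,6.9],[1,0,0,1,6.9],[1,0,0,1,6.9]], "newtons": 50}}

```text
time_s: 1.32
ee_pos: [0.5808, 0.0609, 0.3747]
eef_rot: [2.589, 1.779, 0.001]
contact_force: [0.2, -0.5, 0.6]
opening: 0.0855
gripper_force: 0.0
```

Request:
{"fn": "arm_command", "kwargs": {"series": [[1,0,0,1,6.9],[1,0,0,1,6.9],[1,0,0,1,6.9],[1,0,0,1,6.9],[1,0,0,1,6.9]]}}

```text
time_s: 1.73
ee_pos: [0.581, 0.0605, 0.3243]
eef_rot: [3.001, 0.93, 0.0]
contact_force: [-1.0, 0.2, -0.5]
opening: 0.0855
gripper_force: 0.0
```

Request:
{"fn": "arm_command", "kwargs": {"series": [[1,0,0,0,6.9],[1,0,0,0,6.9],[1,0,0,0,6.9],[1,0,0,0,6.9],[1,0,0,0,0]]}}

```text
time_s: 2.15
ee_pos: [0.581, 0.0607, 0.3246]
eef_rot: [3.136, 0.188, 0.0]
contact_force: [-0.4, 0.4, 0.1]
opening: 0.0849
gripper_force: 0.0
```

```bash
cat >> h.py <<'E'
O=np.array([.584,.048]); CX=np.array([-.3127,.9498]); CY=np.array([-.9498,-.3127])
def st():
    s=monitor.get_state(); M=T(); a=np.degrees(np.arctan2(M[1,1],M[0,1])); print("t",round(s["time_s"],2),"p",s["ee_pos"].round(4),"roll",round(-a,1),"F",s["contact_force"].round(1),"op",round(s["opening"],4),"g",s["gripper_force"],"q7",s["q"][6].round(2)); return M
def togo(xyz,M):  # shift in tool cm to bring TCP to xyz
    return (M[:3,:3].T@(np.array(xyz)-M[:3,3])*100).round(2)
E
python3 - <<'E'
from h import *
np.set_printoptions(precision=4,suppress=True)
M=st(); n="wrist"; p,d,K,E=cap(n); save(p,"wrist2")
for r in spotter.outline_of(n,"brush_mid")[:1]:
    Q=pts(r["mask"],d,K,E); Q=Q[(Q[:,2]>.066)&(Q[:,2]<.09)]; u=np.linalg.svd(Q[:,:2]-Q[:,:2].mean(0),full_matrices=False)[2][0]
    print(r["conf"],r["bbox"],u,cv2.minAreaRect((Q[:,:2]*1000).astype(np.float32)))
# table-plane of points in scene picture: pencil, bowl
p,d,K,E=cap("scene")
for u,v in [(393,312),(218,380),(478,313),(192,357),(160,330)]:
    ray=E[:3,:3]@np.linalg.inv(K)@[u,v,1]; t=-E[2,3]/ray[2]; print(u,v,(E[:3,3]+t*ray)[:2])
E
```

```text
t 2.15 p [0.581  0.0607 0.3246] roll 83.1 F [-0.4  0.4  0.1] op 0.0849 g 0.0 q7 -1.45
0.78 [262.0, 50.3, 301.8, 353.2] [-0.9918 -0.1279] ((580.5932006835938, 60.32065200805664), (219.0276336669922, 25.845169067382812), 7.599592685699463)
393 312 [0.3821 0.0326]
218 380 [0.4897 0.3484]
478 313 [ 0.2688 -0.0593]
192 357 [0.5564 0.3376]
160 330 [0.6474 0.3248]
```

The brush centre is confirmed at (0.581, 0.060), so I'm going down to grip it.

Request:
{"fn": "arm_command", "kwargs": {"series": [[1,0,0,2.5,0],[1,0,0,2.5,0],[1,0,0,2.5,0],[1,0,0,1.1,0],[1,0,0,0,0]]}}

```text
time_s: 2.72
ee_pos: [0.5804, 0.0603, 0.2367]
eef_rot: [3.135, 0.2, -0.006]
contact_force: [-0.6, -0.9, -0.3]
opening: 0.0854
gripper_force: 0.0
```

Request:
{"fn": "arm_command", "kwargs": {"series": [[0,0,0,0,0],[0,0,0,0,0],[0,0,0,0,0],[0,0,0,0,0],[0,0,0,0,0]]}}

```text
time_s: 3.13
ee_pos: [0.5812, 0.0606, 0.2395]
eef_rot: [-3.135, -0.198, -0.002]
contact_force: [-0.0, 0.0, 0.7]
opening: 0.0255
gripper_force: 0.0
```

Request:
{"fn": "arm_command", "kwargs": {"series": [[0,0,0,0,0],[0,0,0,0,0],[0,0,0,-1,0],[0,0,0,-1.5,0],[0,0,0,-2,0]]}}

```text
time_s: 3.55
ee_pos: [0.5807, 0.0604, 0.284]
eef_rot: [3.135, 0.197, -0.002]
contact_force: [-0.3, 0.0, -0.6]
opening: 0.02
gripper_force: 49.5
```

Request:
{"fn": "arm_command", "kwargs": {"series": [[0,0,0,-2.5,0],[0,0,0,-2.5,0],[0,0,0,-2.5,0],[0,0,0,0,-6.7],[0,0,0,0,-6.7]]}}

```text
time_s: 3.97
ee_pos: [0.5812, 0.0606, 0.361]
eef_rot: [3.089, 0.57, 0.005]
contact_force: [0.1, -0.3, -1.7]
opening: 0.02
gripper_force: 49.5
```

Request:
{"fn": "arm_command", "kwargs": {"series": [[0,0,0,0,-6.8],[0,0,0,0,-6.8],[0,0,0,0,-6.8],[0,0,0,0,-6.8],[0,0,0,0,-6.8]]}}

```text
time_s: 4.38
ee_pos: [0.5809, 0.0604, 0.3595]
eef_rot: [2.787, 1.449, 0.001]
contact_force: [-0.6, 0.2, -0.0]
opening: 0.0201
gripper_force: 49.5
```

Request:
{"fn": "arm_command", "kwargs": {"series": [[0,0,0,0,-6.8],[0,0,0,0,-6.8],[0,0,0,0,-6.8],[0,0,0,0,-6.8],[0,0,0,0,-6.8]]}}

```text
time_s: 4.8
ee_pos: [0.5809, 0.0603, 0.3595]
eef_rot: [2.242, 2.2, 0.0]
contact_force: [-0.4, -0.6, -0.7]
opening: 0.0199
gripper_force: 49.5
```

Request:
{"fn": "arm_command", "kwargs": {"series": [[0,0,0,0,-6.8],[0,0,0,0,-6.8],[0,0,0,0,-6.8],[0,0,0,0,0],[0,0,0,0,0]]}}

```text
time_s: 5.22
ee_pos: [0.581, 0.0601, 0.3592]
eef_rot: [1.83, 2.553, 0.0]
contact_force: [0.5, 0.0, -1.1]
opening: 0.0201
gripper_force: 49.5
```

Run:
```python
from h import *
np.set_printoptions(precision=4,suppress=True)
M=st(); n="side"; p,d,K,E=cap(n); save(p,"side3")
for r in spotter.outline_of(n,"brush_mid")[:1]:
    Q=pts(r["mask"],d,K,E); print(r["conf"],r["bbox"],np.median(Q,0),np.percentile(Q[:,2],[5,25,75,95]),cv2.minAreaRect((Q[:,:2]*1000).astype(np.float32)))
print(togo([*(O+.1*CX+.135*CY),M[2,3]],M))
```

```text
t 5.22 p [0.581  0.0601 0.3592] roll -18.8 F [ 0.5  0.  -1.1] op 0.0201 g 49.45799223758513 q7 0.05
0.74 [234.6, 148.8, 279.5, 190.6] [0.5967 0.0011 0.1958] [0.1906 0.1945 0.1965 0.1974] ((623.9302368164062, 102.4317855834961), (295.9647521972656, 67.75853729248047), 74.53556823730469)
[  8.88 -13.51  -0.01]
```

View pics/side3.png

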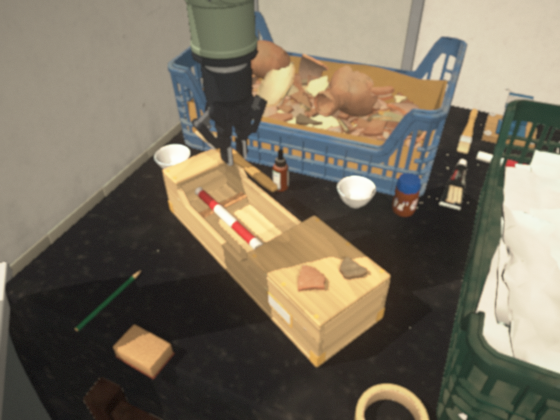

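The brush is held level, and the table between the case and the pencil (around 140,230) is bare. I'm moving it there and lowering it.

Request:
{"fn": "arm_command", "kwargs": {"series": [[0,1.78,-2.7,0,0],[0,1.78,-2.7,0,0],[0,1.78,-2.7,0,0],[0,1.78,-2.7,0,0],[0,1.78,-2.7,0,0]]}}

```text
time_s: 5.73
ee_pos: [0.4228, 0.1008, 0.3588]
eef_rot: [1.828, 2.554, 0.0]
contact_force: [0.1, 1.6, -0.7]
opening: 0.0202
gripper_force: 49.5
```

Request:
{"fn": "arm_command", "kwargs": {"series": [[0,0,0,2.5,0],[0,0,0,3,0],[0,0,0,3,0],[0,0,0,3,0],[0,0,0,2.5,0]]}}

```text
time_s: 6.15
ee_pos: [0.4242, 0.1007, 0.2173]
eef_rot: [1.828, 2.555, -0.0]
contact_force: [1.0, 0.6, -0.0]
opening: 0.0199
gripper_force: 49.5
```

Request:
{"fn": "arm_command", "kwargs": {"series": [[0,0,0,2,0],[0,0,0,1,0],[0,0,0,0.5,0],[0,0,0,0,0],[0,0,0,0,0]]}}

```text
time_s: 6.57
ee_pos: [0.4247, 0.1008, 0.1844]
eef_rot: [1.825, 2.556, 0.001]
contact_force: [0.3, 0.0, -0.1]
opening: 0.0201
gripper_force: 49.5
```

Request:
{"fn": "arm_command", "kwargs": {"series": [[0,0,0,0.4,0],[0,0,0,0.3,0],[0,0,0,0.1,0],[0,0,0,0,0],[0,0,0,0,0]]}}

```text
time_s: 6.98
ee_pos: [0.4244, 0.1007, 0.1758]
eef_rot: [1.824, 2.557, 0.0]
contact_force: [0.7, 0.1, -1.6]
opening: 0.0201
gripper_force: 49.5
```

Request:
{"fn": "arm_command", "kwargs": {"series": [[0.4,0,0,0,0],[0.5,0,0,0,0],[0.5,0,0,0,0],[0.5,0,0,0,0],[0.5,0,0,-0.5,0]]}}

```text
time_s: 7.4
ee_pos: [0.4242, 0.1007, 0.1804]
eef_rot: [-1.824, -2.557, 0.001]
contact_force: [-0.2, -0.5, -0.8]
opening: 0.0431
gripper_force: 0.0
```

Request:
{"fn": "arm_command", "kwargs": {"series": [[0.5,0,0,-2.5,0],[0.5,0,0,-3,0],[0.5,0,0,-3,0],[0.5,0,0,-3,0],[0.5,0,0,-3,0]]}}

```text
time_s: 7.82
ee_pos: [0.424, 0.1005, 0.3276]
eef_rot: [-1.824, -2.558, -0.0]
contact_force: [0.5, -0.5, 0.1]
opening: 0.0425
gripper_force: 0.0
```

Request:
{"fn": "arm_command", "kwargs": {"series": [[0.5,-1,2,-1,0],[0.8,-1,2.5,0,0],[0.8,-1,2.5,0,0],[0.8,-1,2.5,0,0],[0.8,0,0,0,0]]}}

```text
time_s: 8.23
ee_pos: [0.5306, 0.0932, 0.3361]
eef_rot: [1.825, 2.555, 0.003]
contact_force: [-1.9, -0.9, -0.4]
opening: 0.0684
gripper_force: 0.0
```

Run:
```python
from h import *
np.set_printoptions(precision=4,suppress=True)
M=st(); n="side"; p,d,K,E=cap(n); save(p,"side4")
for r in spotter.outline_of(n,"brush_mid")[:1]:
    Q=pts(r["mask"],d,K,E); print(r["conf"],r["bbox"],np.median(Q,0),np.percentile(Q[:,2],[5,50,95]),cv2.minAreaRect((Q[:,:2]*1000).astype(np.float32)))
n="wrist"; p,d,K,E=cap(n); save(p,"wrist4")
for r in spotter.outline_of(n,"rod_mid")[:1]:
    Q=pts(cv2.erode(r["mask"].astype(np.uint8),np.ones((3,3)))>0,d,K,E); Q=Q[(Q[:,2]>.04)&(Q[:,2]<.056)]; u=np.linalg.svd(Q[:,:2]-Q[:,:2].mean(0),full_matrices=False)[2][0]
    print(r["conf"],r["bbox"],Q.mean(0),u,np.median(Q[:,2]))
    rel=Q[:,:2].mean(0)-O; print("case",rel@CX,rel@CY)
    c=np.array(cv2.minAreaRect((Q[:,:2]*1000).astype(np.float32))[0])/1e3;print("rect",c)
```

```text
t 8.23 p [0.5306 0.0932 0.3361] roll -18.9 F [-1.9 -0.9 -0.4] op 0.0684 g 0.0 q7 -0.05
0.66 [128.5, 210.3, 191.5, 278.8] [0.42   0.108  0.0094] [0.0049 0.0094 0.0121] ((422.589599609375, 98.85757446289062), (25.931289672851562, 220.0476837158203), 18.461729049682617)
0.77 [301.5, 135.7, 332.3, 348.9] [0.566  0.0683 0.0466] [ 0.3174 -0.9483] 0.047052952336151255
case 0.024887556977049828 0.010755521186197534
rect [0.5691 0.0602]
```

View pics/wrist4.png

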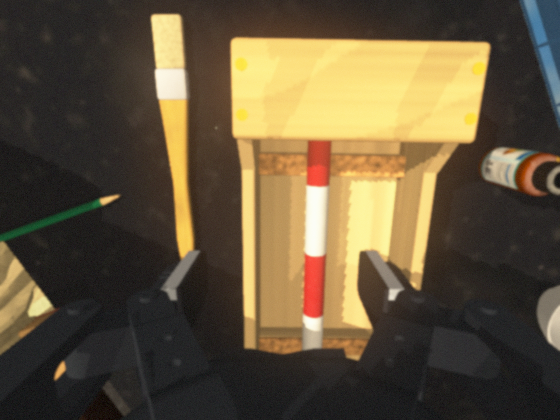

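The brush lies flat on bare table at (175,140) in the view, with its top about 1 cm above the table. The rod is exposed from (318,145) to (312,345). I'm moving over the rod at case x ≈ +65 mm with a narrower opening.

Request:
{"fn": "arm_command", "kwargs": {"series": [[0.5,0.25,1.3,0,0],[0.5,0.25,1.27,1,0],[0.5,0,0,2,0],[0.5,0,0,2,0],[0.5,0,0,0,0]]}}

```text
time_s: 8.85
ee_pos: [0.5483, 0.1069, 0.283]
eef_rot: [-1.821, -2.556, 0.006]
contact_force: [-1.2, -0.6, -0.4]
opening: 0.0427
gripper_force: 0.0
```

Run:
```python
from h import *
np.set_printoptions(precision=4,suppress=True)
M=st(); n="wrist"; p,d,K,E=cap(n); save(p,"wrist5")
for r in spotter.outline_of(n,"rod_mid")[:1]:
    Q=pts(cv2.erode(r["mask"].astype(np.uint8),np.ones((3,3)))>0,d,K,E); Q=Q[(Q[:,2]>.04)&(Q[:,2]<.056)]
    L=(M[:3,:3].T@(Q-M[:3,3]).T).T; c=L.mean(0); u=np.linalg.svd(L[:,:2]-c[:2],full_matrices=False)[2][0]
    print(r["conf"],r["bbox"],"tool frame",c,"y at x=0:",c[1]-c[0]*u[1]/u[0],"angle",np.degrees(np.arctan(u[1]/u[0])),"z",np.median(Q[:,2]))
# inner deck edge: short deck near points z~.11
Q=pts(np.ones(d.shape,bool),d,K,E); Q=Q[abs(Q[:,2]-.11)<.004]; L=(M[:3,:3].T@(Q-M[:3,3]).T).T; L=L[(abs(L[:,1])<.06)&(L[:,0]>0)]; print("short deck edge tool x",np.percentile(L[:,0],[1,3,10]),len(L))
```

```text
t 8.85 p [0.5483 0.1069 0.283 ] roll -19.0 F [-1.2 -0.6 -0.4] op 0.0427 g 0.0 q7 -0.08
0.82 [274.5, 158.3, 307.7, 350.9] tool frame [-0.0239  0.0058  0.2363] y at x=0: 0.006118364571926545 angle 0.6510237336725765 z 0.04706037109517322
short deck edge tool x [0.0489 0.0503 0.0546] 36710
```

Request:
{"fn": "arm_command", "kwargs": {"series": [[0.5,0,0.6,0.5,0.6],[0.5,0,0,2,0],[0.5,0,0,2,0],[0.5,0,0,2,0],[0.5,0,0,1.2,0]], "newtons": 30}}

```text
time_s: 9.37
ee_pos: [0.5558, 0.1089, 0.2079]
eef_rot: [1.838, 2.547, 0.0]
contact_force: [-0.6, -0.2, -1.1]
opening: 0.0426
gripper_force: 0.0
```

Request:
{"fn": "arm_command", "kwargs": {"series": [[0.5,0,0,0,0],[0,0,0,0,0],[0,0,0,0,0],[0,0,0,0,0],[0,0,0,0,0]]}}

```text
time_s: 9.78
ee_pos: [0.556, 0.1089, 0.21]
eef_rot: [1.837, 2.547, 0.002]
contact_force: [-0.4, -0.1, 9.0]
opening: 0.018
gripper_force: 30.5
```

Request:
{"fn": "arm_command", "kwargs": {"series": [[0,0,0,0,0],[0,0,0,0,0],[0,0,0,0,0]]}}

```text
time_s: 10.03
ee_pos: [0.556, 0.1089, 0.21]
eef_rot: [1.837, 2.547, 0.002]
contact_force: [-0.3, 0.5, 8.2]
opening: 0.0181
gripper_force: 30.4
```

Request:
{"fn": "arm_command", "kwargs": {"series": [[0,0,0,-0.15,0],[0,0,0,-0.15,0],[0,0,0,0,0]]}}

```text
time_s: 10.28
ee_pos: [0.5557, 0.1089, 0.2123]
eef_rot: [1.838, 2.548, 0.001]
contact_force: [0.0, -1.3, -2.7]
opening: 0.018
gripper_force: 29.3
```

Holding the rod's weight now, about 2 mm up. I'm sliding it 47 mm toward the long deck.

Request:
{"fn": "arm_command", "kwargs": {"series": [[0,-0.8,0,0,0],[0,-0.8,0,0,0],[0,-0.8,0,0,0],[0,-0.8,0,0,0],[0,0,0,0,0]]}}

```text
time_s: 10.7
ee_pos: [0.5662, 0.076, 0.2116]
eef_rot: [1.841, 2.545, -0.001]
contact_force: [-0.4, -0.5, -1.0]
opening: 0.0182
gripper_force: 29.3
```

Request:
{"fn": "arm_command", "kwargs": {"series": [[0,-0.5,0,0,0],[0,-0.5,0,0,0],[0,-0.5,0,0,0],[0,0,0,0,0],[0,0,0,0,0]], "newtons": 20}}

```text
time_s: 11.12
ee_pos: [0.5704, 0.064, 0.2116]
eef_rot: [-1.838, -2.548, 0.0]
contact_force: [-0.3, 0.3, -2.5]
opening: 0.0179
gripper_force: 29.3
```

```bash
cat > rod.py <<'E'
from h import *
import sys
np.set_printoptions(precision=4,suppress=True)
M=st()
for n in sys.argv[2:]:
    p,d,K,E=cap(n); save(p,n+sys.argv[1])
    for r in spotter.outline_of(n,"rod_mid")[:1]:
        Q=pts(cv2.erode(r["mask"].astype(np.uint8),np.ones((3,3)))>0,d,K,E)
        C=np.c_[(Q[:,:2]-O)@CX,(Q[:,:2]-O)@CY,Q[:,2]]*1000
        for _ in range(3):
            k=abs(C-np.median(C,0))[:,1]<15; C=C[k]
            a=np.polyfit(C[:,0],C[:,2],1); C=C[abs(C[:,2]-np.polyval(a,C[:,0]))<10]
        print(n,round(r["conf"],2),r["bbox"],"x",C[:,0].min(),C[:,0].max(),"z at ends",np.polyval(a,[C[:,0].min(),C[:,0].max()]),"tilt",np.degrees(np.arctan(a[0])),"y",np.median(C[:,1]))
g=(M[:2,3]-O)*1000; print("tool case",g@CX,g@CY,M[2,3]*1000-155)
E
python3 rod.py 6 side wrist
```

```text
t 11.12 p [0.5704 0.064  0.2116] roll -18.4 F [-0.3  0.3 -2.5] op 0.0179 g 29.288814961910248 q7 -0.03
side 0.59 [216.9, 196.7, 265.7, 246.6] x -65.17930692824321 91.51865537212349 z at ends [47.7004 50.3421] tilt 0.9658592077194029 y 13.233072998902491
wrist 0.79 [259.9, 74.4, 307.8, 352.6] x -22.79872776200682 100.76552622147747 z at ends [48.1455 48.5564] tilt 0.19052829935512755 y 7.6195619309669125
tool case 19.477251040656515 7.87573440549781 56.64403435409602
```

View pics/side6.png

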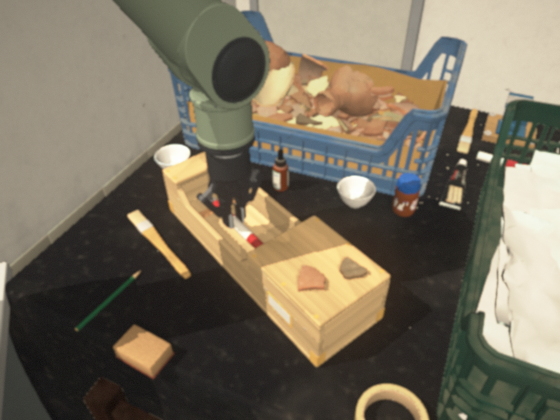

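The short end now shows at case x ≈ 101 mm, clear of the short deck. The brush is lying on the table and the sherds haven't moved. I'm starting to lift.

Request:
{"fn": "arm_command", "kwargs": {"series": [[0,0,0,-0.8,0],[0,0,0,-0.8,0],[0,0,0,-0.8,0],[0,0,0,0,0]], "newtons": 20}}

```text
time_s: 11.65
ee_pos: [0.571, 0.0644, 0.2378]
eef_rot: [1.837, 2.546, 0.003]
contact_force: [0.5, 0.3, -1.9]
opening: 0.0182
gripper_force: 29.3
```

```bash
python3 rod.py 7 wrist side
```

```text
t 11.65 p [0.571  0.0644 0.2378] roll -18.4 F [ 0.5  0.3 -1.9] op 0.0182 g 29.26339030265808 q7 -0.02
wrist 0.57 [260.5, 77.1, 305.2, 353.4] x -22.759409338784423 99.96205662432781 z at ends [73.972  75.2321] tilt 0.5883307126089997 y 6.629963766583374
side 0.77 [213.9, 190.2, 267.4, 243.3] x -82.19561449064766 84.27772776287867 z at ends [71.4745 75.3836] tilt 1.3451616836145457 y 13.361224914790077
tool case 19.60806765104895 7.267891848586597 82.8222570881602
```

Request:
{"fn": "arm_command", "kwargs": {"series": [[0,0,0,-0.8,0],[0,0,0,-0.8,0],[0,0,0,-0.5,0],[0,0,0,0,0]]}}

```text
time_s: 12.18
ee_pos: [0.5708, 0.0643, 0.2582]
eef_rot: [1.837, 2.547, 0.002]
contact_force: [-0.3, -0.6, -1.9]
opening: 0.0183
gripper_force: 29.3
```

Request:
{"fn": "arm_command", "kwargs": {"series": [[0,0,0,-0.3,0],[0,0,0,-0.3,0],[0,0,0,-0.3,0],[0,0,0,0,0]]}}

```text
time_s: 12.52
ee_pos: [0.5705, 0.0643, 0.2662]
eef_rot: [1.838, 2.548, 0.0]
contact_force: [0.4, -1.2, -1.8]
opening: 0.0182
gripper_force: 29.2
```

```bash
python3 rod.py 8 wrist side
```

```text
t 12.52 p [0.5705 0.0643 0.2662] roll -18.4 F [ 0.4 -1.2 -1.8] op 0.0182 g 29.22049105167389 q7 -0.01
wrist 0.74 [261.9, 74.9, 308.3, 354.5] x -23.62800662586317 100.26771901224069 z at ends [101.3857 105.181 ] tilt 1.754602530447768 y 7.486676553708669
side 0.7 [211.7, 177.0, 278.0, 241.2] x -104.26911929150549 85.84147769897751 z at ends [ 97.827 105.512] tilt 2.3148326260793506 y 13.3857978576771
tool case 19.659146804624566 7.7417403256262105 111.18901643760489
```

It is pivoting in the pads with almost no force, so I'm continuing.

Request:
{"fn": "arm_command", "kwargs": {"series": [[0,0,0,-0.4,0],[0,0,0,-0.4,0],[0,0,0,-0.4,0],[0,0,0,0,0]]}}

```text
time_s: 13.05
ee_pos: [0.5706, 0.0643, 0.2787]
eef_rot: [1.837, 2.547, 0.001]
contact_force: [-0.5, 0.1, -2.1]
opening: 0.0182
gripper_force: 29.0
```

```bash
python3 rod.py 9 wrist side
```

```text
t 13.05 p [0.5706 0.0643 0.2787] roll -18.4 F [-0.5  0.1 -2.1] op 0.0182 g 29.04041200876236 q7 -0.01
wrist 0.67 [257.5, 71.9, 306.4, 357.2] x -27.460511860712018 100.3714021405658 z at ends [109.3427 124.786 ] tilt 6.888472075889863 y 7.356225890004188
side 0.58 [210.5, 168.6, 277.0, 237.2] x -104.40354295181118 87.7725659696796 z at ends [ 98.8489 124.374 ] tilt 7.565794242037699 y 12.961025225409761
tool case 19.653208619851657 7.625658679292488 123.65331849307387
```

Request:
{"fn": "arm_command", "kwargs": {"series": [[0,0,0,-0.5,0],[0,0,0,-0.5,0],[0,0,0,-0.5,0],[0,0,0,-0.5,0],[0,0,0,-0.4,0]]}}

```text
time_s: 13.67
ee_pos: [0.5705, 0.0642, 0.3025]
eef_rot: [1.838, 2.548, 0.001]
contact_force: [0.7, -0.4, -2.4]
opening: 0.0186
gripper_force: 28.7
```

```bash
python3 rod.py 10 wrist side
```

```text
t 13.67 p [0.5705 0.0642 0.3025] roll -18.4 F [ 0.7 -0.4 -2.4] op 0.0186 g 28.69549959897995 q7 -0.0
wrist 0.98 [253.3, 67.0, 309.6, 352.4] x -35.298415791213706 101.49058906575446 z at ends [122.5913 161.9347] tilt 16.046332726547323 y 7.535621305652234
side 0.62 [210.2, 150.3, 277.3, 236.9] x -107.0781062216614 94.76192093046923 z at ends [100.1642 161.8793] tilt 17.001671693569804 y 12.52739526906653
tool case 19.629140136513183 7.759560060464946 147.5171234641478
```

View pics/side10.png

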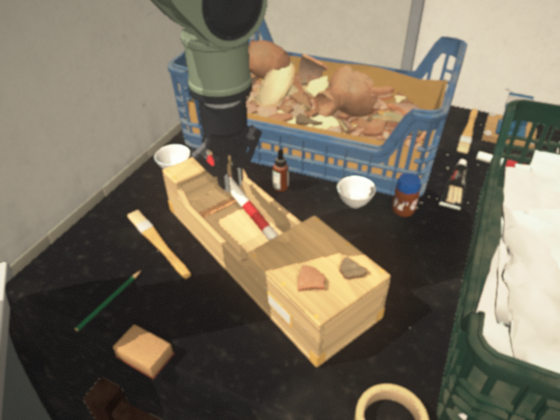

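The rod is tilted about 16.5° with its short end over the short deck and its underside near the long deck's edge. I'll lower it 1 cm for clearance, firm the grip and draw along the slope.

Request:
{"fn": "arm_command", "kwargs": {"series": [[0,0,0,0.5,0],[0,0,0,0.5,0],[0,0,0,0,0],[0,0,0,0,0]], "newtons": 60}}

```text
time_s: 14.2
ee_pos: [0.5703, 0.0642, 0.291]
eef_rot: [-1.837, -2.547, 0.001]
contact_force: [-0.4, 0.2, -1.7]
opening: 0.017
gripper_force: 63.8
```

Request:
{"fn": "arm_command", "kwargs": {"series": [[0,0.6,0,-0.18,0],[0,1,0,-0.3,0],[0,1.2,0,-0.36,0],[0,1.2,0,-0.36,0],[0,1,0,-0.3,0]]}}

```text
time_s: 14.62
ee_pos: [0.554, 0.1138, 0.3074]
eef_rot: [1.836, 2.549, 0.001]
contact_force: [0.9, 0.4, -2.1]
opening: 0.0172
gripper_force: 63.8
```

```bash
python3 rod.py 11 wrist side
```

```text
t 14.62 p [0.554  0.1138 0.3074] roll -18.5 F [ 0.9  0.4 -2.1] op 0.0172 g 63.841938972473145 q7 -0.09
wrist 0.59 [254.0, 67.8, 309.2, 354.3] x 15.306035694549548 153.83854060017583 z at ends [126.7273 166.8161] tilt 16.13948153049694 y 7.772192287380001
side 0.9 [190.8, 134.3, 274.1, 240.1] x -98.8263863274549 145.14493422631287 z at ends [ 91.6798 165.8855] tilt 16.91754175476475 y 12.220021334881952
tool case 71.82768926768499 7.925333894972907 152.43945049782008
```

Request:
{"fn": "arm_command", "kwargs": {"series": [[0,0.9,0,-0.27,0],[0,1.3,0,-0.39,0],[0,1.3,0,-0.39,0],[0,1.3,0,-0.39,0],[0,1.3,0,-0.39,0]]}}

```text
time_s: 15.23
ee_pos: [0.5348, 0.1713, 0.3255]
eef_rot: [-1.837, -2.549, -0.001]
contact_force: [0.1, 0.5, -1.8]
opening: 0.0171
gripper_force: 63.8
```

Request:
{"fn": "arm_command", "kwargs": {"series": [[0,1.3,0,-0.39,0],[0,1.3,0,-0.39,0],[0,1.3,0,-0.39,0],[0,1.3,0,-0.39,0],[0,0.5,0,-0.2,0]]}}

```text
time_s: 15.65
ee_pos: [0.5166, 0.2261, 0.3432]
eef_rot: [-1.835, -2.55, -0.001]
contact_force: [0.1, 0.4, -1.6]
opening: 0.0174
gripper_force: 63.9
```

```bash
python3 rod.py 12 wrist side
```

```text
t 15.65 p [0.5166 0.2261 0.3432] roll -18.5 F [ 0.1  0.4 -1.6] op 0.0174 g 63.85778546333313 q7 -0.3
wrist 0.69 [255.0, 68.0, 308.7, 351.1] x 133.4395128525807 272.2519398207475 z at ends [162.4083 202.6855] tilt 16.1803810214358 y 8.24920187141394
side 0.98 [156.8, 98.0, 271.4, 235.5] x -89.16437987215885 261.20319090399454 z at ends [ 94.4529 200.9719] tilt 16.91035756222336 y 12.670183152557499
tool case 190.20848512485836 8.35924671964785 188.23379310719793
```

View pics/side12.png

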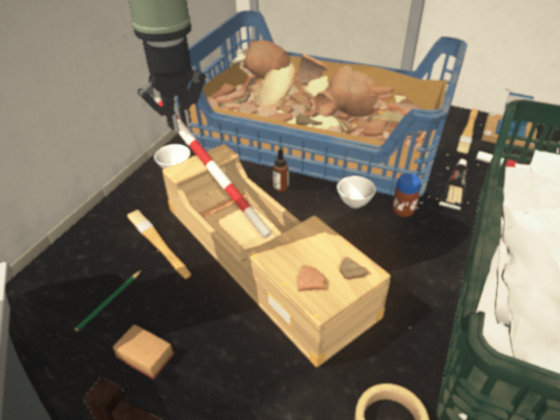

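The rod is out, clear of the long deck at (268,233) and over the short deck. I'll raise it, then level it by letting its low end rest very lightly on the bare strip of the long deck, away from the sherds, while I lower the tool.

Request:
{"fn": "arm_command", "kwargs": {"series": [[0,0,0,-1.2,0],[0,0,0,-1.5,0],[0,0,0,-1.5,0],[0,0,0,-1.3,0],[0,0,0,0,0]], "newtons": 30}}

```text
time_s: 16.27
ee_pos: [0.5181, 0.2229, 0.3996]
eef_rot: [1.839, 2.545, 0.004]
contact_force: [0.3, 0.3, -1.8]
opening: 0.0168
gripper_force: 63.9
```

Request:
{"fn": "arm_command", "kwargs": {"series": [[0,-1,0,0,0],[0,-1.3,0,0,0],[0,-1.3,0,0,0],[0,-0.9,0,0,0],[0,0,0,0.8,0]]}}

```text
time_s: 16.68
ee_pos: [0.5328, 0.1779, 0.3899]
eef_rot: [1.842, 2.543, 0.0]
contact_force: [0.9, 0.3, -1.8]
opening: 0.0169
gripper_force: 63.9
```

```bash
python3 rod.py 13 side
```

```text
t 16.68 p [0.5328 0.1779 0.3899] roll -18.2 F [ 0.9  0.3 -1.8] op 0.0169 g 63.92489433288574 q7 -0.19
side 0.76 [165.2, 84.0, 288.9, 235.6] x -138.86185914451067 215.1982876672687 z at ends [140.5584 249.0143] tilt 17.030906076031012 y 13.246171106075602
tool case 139.44249612865502 8.020193932900181 234.92523261809856
```

Request:
{"fn": "arm_command", "kwargs": {"series": [[0,0.2,0,0.6,0],[0,0.2,0,0.6,0],[0,0.2,0,0.6,0],[0,0.1,0,0.6,0],[0,0.1,0,0.6,0]]}}

```text
time_s: 17.2
ee_pos: [0.5289, 0.1891, 0.359]
eef_rot: [-1.837, -2.549, -0.0]
contact_force: [0.1, 2.5, 0.7]
opening: 0.017
gripper_force: 64.1
```

```bash
python3 rod.py 14 side
```

```text
t 17.2 p [0.5289 0.1891 0.359 ] roll -18.5 F [0.1 2.5 0.7] op 0.017 g 64.08340573310852 q7 -0.22
side 0.8 [167.6, 100.8, 287.0, 239.6] x -130.81326899161758 224.37501670606784 z at ends [125.8784 213.2602] tilt 13.821181737727573 y 13.179614618706843
tool case 151.29615496429312 8.221586854282144 204.00172480512066
```

Levelling is working with about 2.5 N of contact, so I'm continuing.

Request:
{"fn": "arm_command", "kwargs": {"series": [[0,0,0,0.6,0],[0,0,0,0.6,0],[0,0,0,0.6,0],[0,0,0,0.6,0],[0,0,0,0.6,0]]}}

```text
time_s: 17.72
ee_pos: [0.529, 0.1885, 0.3289]
eef_rot: [-1.838, -2.548, 0.0]
contact_force: [-0.8, 0.1, -0.9]
opening: 0.0173
gripper_force: 64.3
```

Request:
{"fn": "arm_command", "kwargs": {"series": [[0,0,0,0.6,0],[0,0,0,0.6,0],[0,0,0,0.6,0],[0,0,0,0.4,0],[0,0,0,0,0]]}}

```text
time_s: 18.13
ee_pos: [0.5289, 0.1884, 0.3066]
eef_rot: [-1.837, -2.548, 0.002]
contact_force: [-0.6, -0.5, 0.1]
opening: 0.0172
gripper_force: 64.3
```

```bash
python3 rod.py 15 side wrist
```

```text
t 18.13 p [0.5289 0.1884 0.3066] roll -18.4 F [-0.6 -0.5  0.1] op 0.0172 g 64.34580087661743 q7 -0.23
side 0.93 [174.4, 130.0, 293.0, 243.8] x -142.54755290708655 154.53030096865825 z at ends [126.0957 143.4131] tilt 3.336132815339406 y 13.424681376823417
wrist 0.56 [256.8, 79.5, 307.9, 353.3] x 104.14814712095756 229.52643985676815 z at ends [141.1767 147.4698] tilt 2.873460237678291 y 8.30500435666426
tool case 150.64072851440855 8.457448006737664 151.61929558423964
```

Request:
{"fn": "arm_command", "kwargs": {"series": [[0,0,0,0.4,0],[0,0,0,0.4,0],[0,0,0,0.3,0],[0,0,0,0.1,0],[0,0,0,0,0]]}}

```text
time_s: 18.75
ee_pos: [0.529, 0.1886, 0.2952]
eef_rot: [-1.837, -2.548, 0.0]
contact_force: [1.9, 1.1, -0.5]
opening: 0.0173
gripper_force: 64.4
```

```bash
python3 rod.py 16 side wrist
```

```text
t 18.75 p [0.529  0.1886 0.2952] roll -18.4 F [ 1.9  1.1 -0.5] op 0.0173 g 64.36140418052673 q7 -0.24
wrist 0.9 [259.2, 81.9, 305.4, 353.5] x 106.98276366666819 229.4000147006561 z at ends [131.1744 132.3397] tilt 0.5453524936850328 y 8.040443509723078
tool case 150.7553433103661 8.218076861078682 140.23188340911986
```

Request:
{"fn": "arm_command", "kwargs": {"series": [[0,0,0,-0.5,0],[0,0,0,-1.0,0],[0,0,0,-1.3,0],[0,0,0,-1.3,0],[0,0,0,-1.3,0]]}}

```text
time_s: 19.37
ee_pos: [0.529, 0.1885, 0.351]
eef_rot: [-1.838, -2.548, -0.0]
contact_force: [0.0, 0.8, -2.8]
opening: 0.0169
gripper_force: 64.1
```

Request:
{"fn": "arm_command", "kwargs": {"series": [[0,0,0,-1.3,0],[0,0,0,-1.3,0],[0,0,0,-1.0,0],[0,0,0,-0.6,0],[0,0,0,0,0]]}}

```text
time_s: 19.78
ee_pos: [0.5292, 0.1885, 0.3931]
eef_rot: [1.838, 2.547, 0.003]
contact_force: [-0.1, -0.1, -2.9]
opening: 0.0173
gripper_force: 64.1
```

Request:
{"fn": "arm_command", "kwargs": {"series": [[0,0,0,0,0],[0,0,0,0,0],[0,0,0,0,0],[0,0,0,0,0],[0,0,0,0,0]]}}

```text
time_s: 20.2
ee_pos: [0.529, 0.1885, 0.3912]
eef_rot: [-1.837, -2.548, 0.001]
contact_force: [0.1, -0.8, -1.5]
opening: 0.0167
gripper_force: 64.1
```

```bash
python3 rod.py 17 side wrist
```

```text
t 20.2 p [0.529  0.1885 0.3912] roll -18.4 F [ 0.1 -0.8 -1.5] op 0.0167 g 64.08271908760071 q7 -0.21
side 0.78 [163.5, 97.2, 293.3, 203.2] x -143.3740138564255 201.45095801980017 z at ends [211.8464 230.002 ] tilt 3.0139328630841917 y 14.702466031515259
wrist 0.65 [258.7, 81.8, 306.5, 352.0] x 106.32181937495199 229.10900988098453 z at ends [225.5827 230.602 ] tilt 2.3408465969560286 y 8.193267979085041
tool case 150.65690538989088 8.257160056978018 236.1998701984042
```

View pics/side17.png

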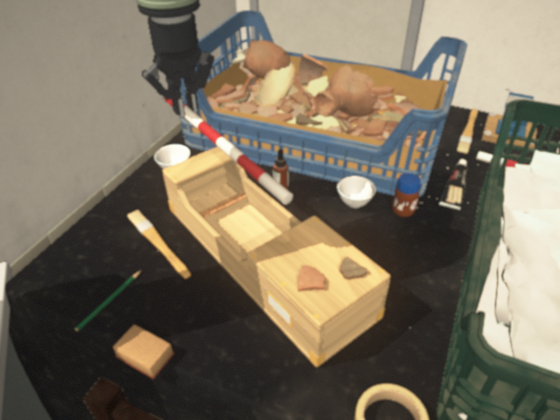

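It sagged about 2° and is otherwise as asked. I'm firming the grip and checking for creep.

Request:
{"fn": "arm_command", "kwargs": {"series": [[0,0,0,0,0],[0,0,0,-0.2,0],[0,0,0,0,0],[0,0,0,0,0],[0,0,0,0,0]], "newtons": 110}}

```text
time_s: 20.82
ee_pos: [0.5291, 0.1885, 0.3937]
eef_rot: [1.838, 2.548, 0.0]
contact_force: [0.1, -0.0, -1.4]
opening: 0.0156
gripper_force: 111.2
```

Request:
{"fn": "arm_command", "kwargs": {"series": [[0,0,0,0,0],[0,0,0,0,0],[0,0,0,0,0],[0,0,0,0,0],[0,0,0,0,0]]}}

```text
time_s: 21.23
ee_pos: [0.5291, 0.1885, 0.3936]
eef_rot: [-1.838, -2.548, 0.0]
contact_force: [-0.4, -1.6, -2.2]
opening: 0.0159
gripper_force: 111.2
```

Request:
{"fn": "arm_command", "kwargs": {"series": [[0,0,0,0,0],[0,0,0,0,0],[0,0,0,0,0],[0,0,0,0,0],[0,0,0,0,0]]}}

```text
time_s: 21.65
ee_pos: [0.529, 0.1885, 0.3936]
eef_rot: [-1.838, -2.548, 0.0]
contact_force: [-0.4, 0.6, -2.2]
opening: 0.0158
gripper_force: 111.2
```

```bash
python3 rod.py 18 side wrist
```

```text
t 21.65 p [0.529  0.1885 0.3936] roll -18.4 F [-0.4  0.6 -2.2] op 0.0158 g 111.24144673347473 q7 -0.21
side 0.81 [163.0, 97.0, 293.7, 202.9] x -143.37538705492926 206.6218912185087 z at ends [213.9118 232.1518] tilt 2.983245788469506 y 14.83438802780434
wrist 0.64 [258.3, 80.9, 307.1, 353.2] x 106.72690251943436 228.8799140391842 z at ends [227.7855 232.7283] tilt 2.317174053147677 y 8.133190006149341
tool case 150.65909647224282 8.249632989963732 238.58299514888353
```

```bash
python3 -c "from workcell import order; print(order.close_job())"
```

```text
the job is handed in; nothing more can be done
None
```

The job is handed in at about 22 s: the brush lies flat on the bare table, and the rod is out of the case, held about 2° off level with its centre about 10 cm above the decks; I levelled it by resting its low end lightly (a few newtons) on the bare part of the long deck, and the sherds and dropper bottle stayed where they were.

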